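Park the base tray and stack the handled tray on it

ROBOT

A 6-joint arm with a two-finger parallel gripper is mounted at the origin on a cart in front of the work surface, level with it; the furniture and walls round the work are solid. World frame = base frame: x ahead of the robot, y to its left, z up, the work surface at z = 0. Lengths are in m, angles in rad, forces in N, time in s.
With the tool pointing down it reaches from about 0.3 to 0.95 m from the base axis. Payload 3.1 kg.
Tool frame: the origin (TCP) lies between the finger pads; the fingertips stand r.nose_length ahead of it and the grasp point (between the pads) lies 2 mm behind it (r.nose_length is the distance from the TCP to the fingertips, in m); z points along the fingers, y is the direction in which the jaws open and shut (so a half turn about z gives the same grasp; the last joint's range is limited). The gripper opens to 85 mm and grips with 20 to 120 N. Pads are 22 mm wide; open, the fingers measure 114 mm over their backs; the gripper's body (76 mm by 85 mm) begins 54 mm behind the grasp point. The pads swing forward as they close: fully open they stand 13 mm farther back than shut.
Start: joints at [1.172, 0.308, 1.634, -0, 1.2, -0.07], TCP at [0.202, 0.592, 0.248] pointing down, gripper open.
Joint ranges: [-3.06, 3.06], [-0.79, 1.96], [0.05, 2.63], [-1.19, 4.34], [0.05, 2.64], [-2.94, 2.94]. Speed limits (rad/s): [2.79, 2.79, 3.14, 3.14, 3.14, 3.14].

INTERFACE

Orientations are given as [roll, pitch, yaw] about the fixed x, y, z axes, in that order (R = Rz(yaw) Ry(pitch) Rx(roll)).
In Python, from cell import r, viewer, workorder gives the robot as it stands. The module is installed in compiled form; this text tells all that it offers.
- The arm moves only by the tool drive_tool, never from a script. Its argument "plan" is one flat list of numbers, 5 for each row, row after row: the finger opening in mm, from 0 to 85.4, then the shift along the tool's x, y, z in mm, then the turn about the tool's z in degrees. A call has exactly 8 rows; each row shifts and turns the pose as measured when the row begins, along the tool's axes as they then stand; what a row does not reach is not made up. A row lasts 1/10 s, in which the tool goes at most 50 mm and 8.59 degrees, less where a joint would pass 70% of its speed; a pose out of reach is approached as far as the arm can. A call is refused whole if a number of a shift passes 50 or a number of a turn 8.59, either way. A call with a gripper value outside its range is refused whole. The fingers move at their own pace and stop on an object; "force" is the grip in N (left out, the last holds). Time passes only in rows, so rows that do not move let the fingers close, or fill a call up. It gives the time, the measured TCP pose, the force and the opening at its end, in the units of the state.
- r.get_state(): the state, without advancing time (a new reading comes with each control period).
- viewer.capture(name): name is "side" or "top"; returns a dict with "frame" (420x560x3 uint8, red, green, blue), "depth" (420x560 float32, m along the optical axis (not along the pixel's ray), 0 where there is no reading), "fx", "fy", "cx", "cy" (pixels), "R" (3x3) and "t" (3): a world point X has camera coordinates R X + t. Camera axes: x right, y down, z forward; pixel columns grow to the right and rows downward; lengths in m; the calibration is good to about 2 mm. A picture is of the moment at which its call begins.
- workorder.job_done(): hands the job in, once; it reports no verdict.
The state is a dict: "time_s": time; "joint_positions": joint angles; "qvel": joint speeds; "joint_efforts": joint torques, N m; "position": TCP position; "ee_rot": TCP orientation; "wrist_force": force on the tool from outside, world axes, zero at the start; "moment": the same for the moment, N m; "opening": finger opening in m.
Only numpy, scipy, OpenCV 4.12 (cv2) and the standard library are available. Lean on these libraries where they do the work, as an engineer would, in place of code of your own. Each camera call takes 0.05 s, during which the arm holds its last target.

TASK

Put the clean trays away: first push the open base tray along the worktop, without lifting it, fully home against the back stop of its steel parking frame. Then pick up the other tray by its handle and lower it gently, without dropping it, onto the base tray so that its four corner lugs drop into the four corner sockets and it sits down flush all round, with the base tray still home. Do not disturb the small salt mill, the kitchen timer or the flour shaker.

Things in the scene. Friction and masses are not known exactly. Their poses are not given: they have to be found in the camera images.
- frame: Low steel U-shaped parking frame fixed on the worktop, turned up to 0.1 rad. Origin, on the worktop: where the centre of the base tray's underside is when home. +x points away from the robot, the push direction. Back stop face at x = 65 mm, 24 mm high. Side rails 16 mm high, inner faces at y = +-99 mm (x 26 to 65), 4 mm play each side, mouth flared by 12 mm each side to x = -10 mm. Smooth, slippery.
- base_tray: White open tray without handle, 130 (x) x 190 (y) x 50 mm, walls 4 mm, 0.45 kg, loose 80 to 100 mm in front of home, a little crooked. Origin: centre of its underside, z up, +x roughly along the frame's. Slides with 2 to 5 N; push its front face, x = -65 mm. In each rim corner a square socket 22 mm wide, 14 mm deep, open upward, centred at x = +-50, y = +-80 mm.
- top_tray: White tray with raised handle, 130 (x) x 190 (y) mm, 0.4 kg, standing on its four lugs. Origin: centre between the lug tips, at their level; z up. Lugs at x = +-50, y = +-80 mm, 12 mm long, 17 mm thick, tips 9 mm. Floor's underside at z = 12, rim 57, handle top 109 mm. Stacked, its origin is 38 mm straight above the base tray's, x axes parallel (either way round).
- top_tray_handle (a point): Centre of the top tray's handle bar, 100 mm above the tray's origin, same axes. The bar is 116 mm long along the tray's y, 14 mm thick along its x, 18 mm high, free below between posts at y = +-52 mm. Gripped in the middle across its thickness, the tray hangs level.
- mill_2: Small salt mill, 44 mm across, 90 mm high, standing loose between the trays, to be left alone. Origin: centre of its underside.
- kitchen_timer: Round kitchen timer, 68 mm across, 36 mm high, loose between the trays nearer the robot, to be left alone. Origin: centre of its underside.
- flour_dredger: Steel flour shaker with a side handle, 74 x 105 x 112 mm high, loose at the right, to be left alone. Origin: centre of its underside.

How it is judged:
By the outcome, as a careful person would: the job done as asked, in the order asked, and still so for the second after the job is handed in, with the robot touching nothing.
It also fails if it takes over 64 s, if anything falls off the work surface, if the arm or the gripper's body presses on something with over 40 N, if the wrist force passes 120 N, or if a joint passes its speed limit or range.

## Working session

There is one attempt and no reset: what is moved stays moved. The work goes in short steps, Python scripts to look and compute and a tool call to move; the robot and the scene stay as the last step left them, time stands still between calls to the robot, and variables do not carry over. Pictures are saved under pics/ and viewed, and the job is handed in when it is done.

Besides the shell and the picture viewer there is one more tool, called after "Emit:" by a JSON object that holds its "method" and its "body", one argument or row to a line. drive_tool: Moves the arm, as the interface text tells. Its arguments: {"type":"object","properties":{"plan":{"type":"array"},"force":{"type":"number"}},"required":["plan"]}

```bash
mkdir -p pics
python3 - <<'E'
from cell import r, viewer
import cv2,pickle
print(r.get_state(), r.nose_length)
for n in ("side","top"):
    c=viewer.capture(n); pickle.dump(c,open(f"pics/{n}0.pkl","wb"))
    cv2.imwrite(f"pics/{n}0.png",c["frame"][:,:,::-1]); print(n,c["fx"],c["cx"],c["cy"],c["R"],c["t"])
E
```

```text
{'time_s': 0.0, 'joint_positions': array([ 1.17233393e+00,  3.08978141e-01,  1.63520276e+00, -1.17841975e-05,
        1.19970068e+00, -6.96950075e-02]), 'qvel': array([ 0.00126588, -0.00148938,  0.00129465,  0.00071497, -0.00032215,
       -0.0025686 ]), 'joint_efforts': array([ 1.31417917e-03, -4.15267289e+01, -2.76658738e+01,  1.86245165e-05,
        1.05426085e-02, -7.36832078e-06]), 'position': array([0.20151702, 0.59078771, 0.24705604]), 'ee_rot': array([-3.13930852e+00, -1.48451687e-04,  2.81282938e+00]), 'wrist_force': array([ 0.25689429,  0.63903216, -0.98464033]), 'moment': array([-0.00343364,  0.05379232,  0.0121944 ]), 'opening': 0.08534658637254294} 0.017
side 522.0662055016536 275.10109294180074 209.451368019868 [[ 0.92865918 -0.37076289  0.01126959]
 [-0.13364873 -0.36278544 -0.92223898]
 [ 0.34602043  0.85493953 -0.38645602]] [-0.55108923  0.09191469  1.25941133]
top 448.9699068555349 275.2075527997152 208.37012365142598 [[-0.00852629 -0.99993113  0.00806402]
 [-0.99242574  0.00747343 -0.1226185 ]
 [ 0.12254979 -0.00904842 -0.99242112]] [-0.10814396  0.54243706  1.10114331]
```

View pics/side0.png

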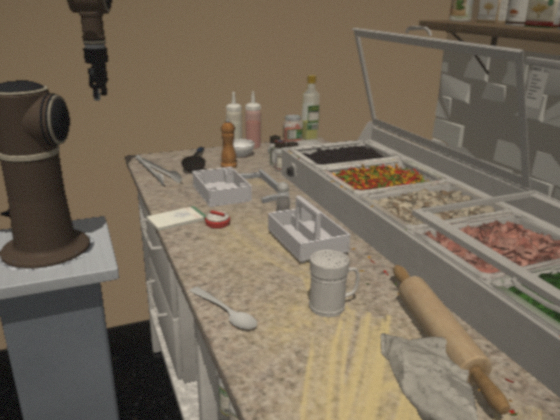

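View pics/top0.png

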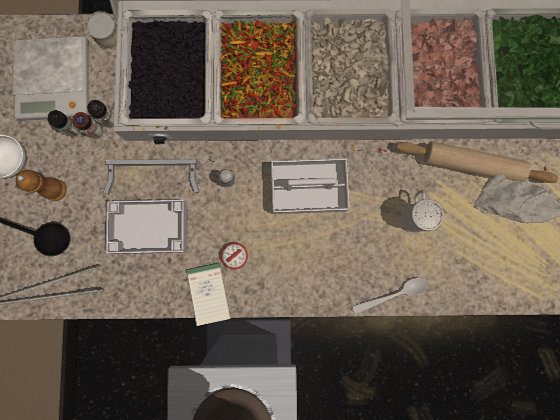

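```bash
cat > h.py <<'E'
import numpy as np,cv2,pickle
def ray(c,uv,z):
    uv=np.atleast_2d(np.asarray(uv,float))
    d=np.c_[(uv[:,0]-c["cx"])/c["fx"],(uv[:,1]-c["cy"])/c["fy"],np.ones(len(uv))]@c["R"]
    o=-c["R"].T@c["t"]
    return o+d*((z-o[2])/d[:,2])[:,None]
def proj(c,X):
    p=np.atleast_2d(X)@c["R"].T+c["t"]
    return np.c_[c["fx"]*p[:,0]/p[:,2]+c["cx"],c["fy"]*p[:,1]/p[:,2]+c["cy"]]
def cloud(c):
    h,w=c["depth"].shape;u,v=np.meshgrid(np.arange(w),np.arange(h));d=c["depth"]
    P=np.stack([(u-c["cx"])/c["fx"]*d,(v-c["cy"])/c["fy"]*d,d],-1)
    P=(P-c["t"])@c["R"]; P[d==0]=np.nan
    return P
def load(n): return pickle.load(open(f"pics/{n}.pkl","rb"))
def crop(c,x0,x1,y0,y1,s,name):
    cv2.imwrite(f"pics/{name}.png",cv2.resize(c["frame"][y0:y1,x0:x1,::-1],None,fx=s,fy=s,interpolation=cv2.INTER_CUBIC))
E
python3 - <<'E'
from h import *
c=load("top0"); crop(c,90,290,135,285,4,"topcrop0")
crop(c,250,450,140,240,4,"topcrop1")
P=cloud(c); z=P[:,:,2]
for n,(x0,x1,y0,y1) in dict(base=(104,188,198,256),top=(262,352,154,218),mill=(205,240,160,192),timer=(218,252,238,272),frame=(100,205,155,198),fl=(380,445,185,235)).items():
    zz=z[y0:y1,x0:x1]; print(n,np.nanpercentile(zz,[1,10,50,90,99]).round(4))
E
```

```text
base [-0.003   0.0005  0.0051  0.0473  0.0526]
top [-0.0038 -0.0008  0.0159  0.0563  0.11  ]
mill [-0.0045 -0.0024  0.001   0.0821  0.0898]
timer [-0.0042 -0.0016  0.0108  0.0288  0.0375]
frame [-0.0048 -0.0024  0.0009  0.0191  0.0267]
fl [-0.0046 -0.0021  0.0019  0.1116  0.1151]
```

View pics/topcrop0.png

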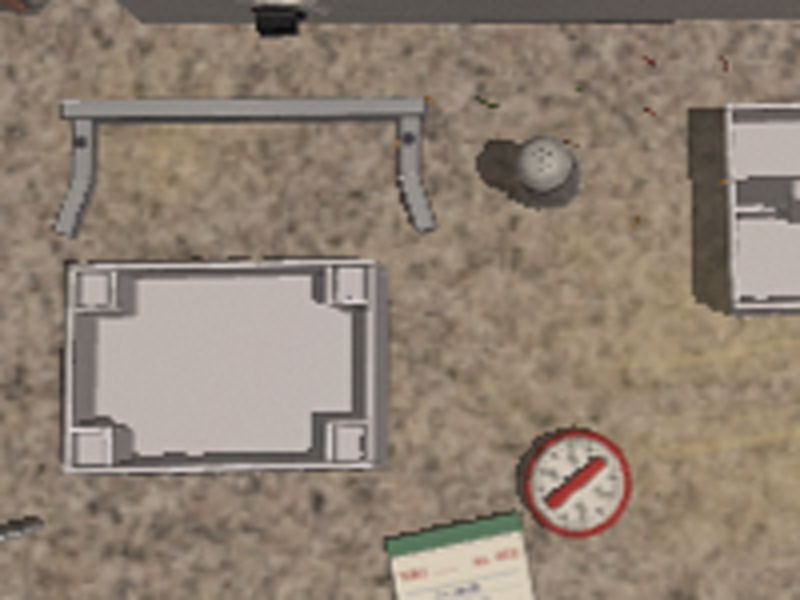

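View pics/topcrop1.png

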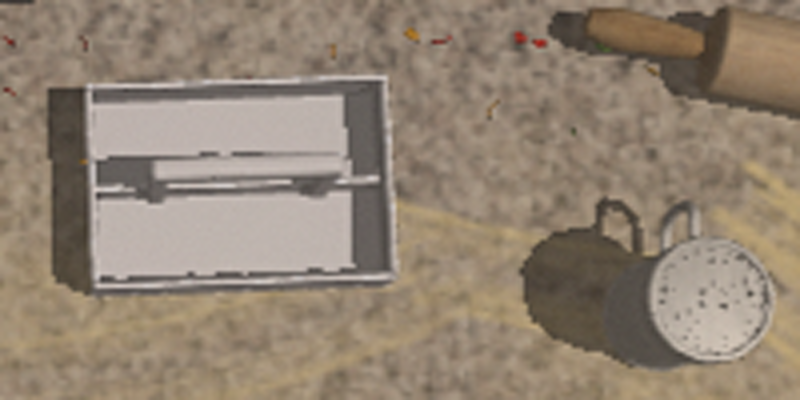

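Run:
```python
from h import *
c=load("top0"); print("cam",-c["R"].T@c["t"])
P=cloud(c)
def box(n,roi,zl,zh,zp):
    x0,x1,y0,y1=roi
    m=np.zeros(P.shape[:2],np.uint8); s=P[y0:y1,x0:x1,2]
    m[y0:y1,x0:x1]=((s>zl)&(s<zh))
    uv=np.argwhere(m>0)[:,::-1]
    X=ray(c,uv,zp)[:,:2]
    (cx,cy),(w,h),a=cv2.minAreaRect((X*1000).astype(np.float32))
    print(n,len(X),round(cx,1),round(cy,1),round(w,1),round(h,1),round(a,2))
    return X
box("base",(100,192,195,260),.040,.058,.05)
box("top",(258,355,150,222),.048,.066,.057)
h=box("handle",(258,355,150,222),.095,.125,.109)
box("mill",(205,242,158,192),.08,.1,.09); box("timer",(215,255,235,275),.025,.045,.036);box("fl",(380,450,180,235),.1,.13,.112)
f=box("stop",(100,203,155,168),.018,.035,.024)
# crop-picked corners
def cc(L,z,off): return (ray(c,np.array(L)/4-.375+np.array(off),z)*1000).round(1)
print("base corners far-left far-right near-right near-left\n",cc([(66,263),(378,261),(379,467),(67,468)],.05,(90,135)))
print("stop near edge\n",cc([(63,117),(423,115)],.024,(90,135)))
print("stop far edge\n",cc([(63,102),(423,99)],.024,(90,135)))
print("rails inner\n",cc([(93,130),(95,175),(400,130),(400,175)],.016,(90,135)))
print("top corners\n",cc([(90,86),(386,76),(395,280),(95,294)],.057,(250,140)))
print("handle\n",cc([(155,160),(345,155),(346,177),(156,182)],.109,(250,140)))
```

```text
cam [ 0.40246155 -0.10222677  1.16018277]
base 680 498.1 209.7 130.1 191.8 0.89
top 517 596.7 -199.6 130.8 189.8 1.52
handle 313 596.0 -199.8 15.6 114.6 1.67
mill 135 616.7 8.2 29.8 31.4 26.67
timer 356 423.9 -8.9 54.7 56.9 89.98
fl 819 514.2 -468.5 73.7 75.1 43.06
stop 438 663.4 207.7 19.3 229.0 0.33
base corners far-left far-right near-right near-left
 [[562.8 308.4  50. ]
 [562.6 114.6  50. ]
 [434.7 111.9  50. ]
 [435.7 303.   50. ]]
stop near edge
 [[661.4 323.5  24. ]
 [661.2  92.2  24. ]]
stop far edge
 [[671.3 323.9  24. ]
 [671.7  92.4  24. ]]
rails inner
 [[654.5 306.8  16. ]
 [624.9 304.5  16. ]
 [653.2 108.4  16. ]
 [623.5 107.9  16. ]]
top corners
 [[ 658.2 -105.6   57. ]
 [ 663.3 -291.6   57. ]
 [ 534.2 -293.6   57. ]
 [ 526.9 -107.7   57. ]]
handle
 [[ 600.9 -143.7  109. ]
 [ 603.2 -256.9  109. ]
 [ 589.9 -257.2  109. ]
 [ 587.7 -144.2  109. ]]
```

```bash
cat >> h.py <<'E'
def edge(c,p,q,z,half=4,n=60,chan=None):
    """sub-pixel edge along p->q: strongest gradient across, line fit on plane z"""
    g=cv2.GaussianBlur(c["frame"],(0,0),.7).astype(np.float32).mean(2) if chan is None else chan.astype(np.float32)
    p=np.array(p,float);q=np.array(q,float);d=(q-p)/np.linalg.norm(q-p);nn=np.array([-d[1],d[0]])
    t=np.linspace(.05,.95,n);s=np.arange(-half,half+.01,.25)
    pts=(p+(q-p)*t[:,None])[:,None]+s[None,:,None]*nn
    v=cv2.remap(g,pts[...,0].astype(np.float32),pts[...,1].astype(np.float32),cv2.INTER_LINEAR)
    gr=np.abs(np.gradient(v,axis=1));k=gr.argmax(1)
    e=pts[np.arange(n),k];X=ray(c,e,z)[:,:2]
    vx,vy,x0,y0=cv2.fitLine((X*1000).astype(np.float32),cv2.DIST_HUBER,0,.01,.01).ravel()
    res=np.abs((X[:,0]*1000-x0)*vy-(X[:,1]*1000-y0)*vx)
    return (round(float(x0),1),round(float(y0),1)),round(float(np.degrees(np.arctan2(vy,vx))),2),round(float(np.median(res)),2)
E
python3 - <<'E'
from h import *
c=load("top0"); o=np.array([90,135])
f=lambda L,off=o:[np.array(l)/4-.375+off for l in L]
D=np.clip(cloud(c)[:,:,2],-.01,.12)*1000;D=np.nan_to_num(D)
for nm,ch in (("img",None),("depth",cv2.GaussianBlur(D.astype(np.float32),(0,0),.7))):
    E=lambda L,z,off=o,half=3:edge(c,*f(L,off),z,half,chan=ch)
    print(nm)
    print("base far",E([(66,263),(378,261)],.05)); print("base near",E([(67,468),(379,467)],.05))
    print("base left",E([(66,263),(67,468)],.05)); print("base right",E([(378,261),(379,467)],.05))
    print("stop near",E([(100,117),(395,115)],.024,half=2)); print("stop far",E([(63,102),(423,99)],.024,half=2))
    print("railL in",E([(94,125),(95,175)],.016,half=2)); print("railR in",E([(400,125),(400,175)],.016,half=2))
    p=np.array([250,140])
    print("top far",E([(90,86),(386,76)],.057,p)); print("top near",E([(95,294),(395,280)],.057,p))
    print("top left",E([(90,86),(95,294)],.057,p)); print("top right",E([(386,76),(395,280)],.057,p))
E
```

```text
img
base far ((562.1, 215.1), -89.04, 1.84)
base near ((437.1, 199.7), 88.9, 1.12)
base left ((498.4, 306.5), 0.07, 0.53)
base right ((495.7, 119.3), 0.66, 0.98)
stop near ((662.0, 199.6), 89.91, 0.16)
stop far ((672.3, 208.6), 89.61, 0.26)
railL in ((639.2, 307.0), 1.43, 0.43)
railR in ((636.1, 109.0), 7.58, 0.43)
top far ((658.7, -198.3), -88.3, 0.58)
top near ((532.7, -199.7), -88.37, 0.43)
top left ((593.5, -104.5), 1.61, 0.46)
top right ((597.3, -289.8), 1.82, 0.71)
depth
base far ((563.0, 222.8), -89.27, 0.58)
base near ((433.6, 160.8), -89.03, 0.82)
base left ((500.3, 305.8), 0.51, 0.53)
base right ((497.5, 118.9), 0.81, 1.58)
stop near ((659.3, 206.2), 89.59, 0.22)
stop far ((673.3, 206.0), -89.35, 0.56)
railL in ((642.7, 304.5), 0.44, 0.38)
railR in ((640.4, 108.3), 1.2, 0.17)
top far ((661.7, -186.6), -88.36, 0.6)
top near ((536.0, -203.3), -88.35, 1.03)
top left ((592.9, -104.5), 1.35, 0.47)
top right ((583.2, -294.8), 2.11, 0.55)
```

Emit:
{"method": "drive_tool", "body": {
  "plan": [85,0,0,0,-6.2,85,0,0,0,-6.2,85,0,0,0,-6.2,85,-21,-42,0,0,85,-21,-42,0,0,85,-21,-42,0,0,85,-21,-42,0,0,85,-21,-42,0,0]
}}

```text
time_s: 0.9
position: [0.3078, 0.3781, 0.2421]
ee_rot: [-3.135, -0.005, -3.121]
wrist_force: [1.1, 1.6, -0.7]
opening: 0.085
```

Emit:
{"method": "drive_tool", "body": {
  "plan": [85,-20,-42,12,1.4,85,-20,-42,12,0,85,-20,-42,12,0,85,-20,-42,12,0,85,0,0,35,0,85,0,0,35,0,85,0,0,35,0,85,0,0,0,0]
}}

```text
time_s: 1.7
position: [0.3934, 0.1954, 0.0863]
ee_rot: [-3.136, 0.002, 3.125]
wrist_force: [-1.1, -0.4, 0.1]
opening: 0.0847
```

Emit:
{"method": "drive_tool", "body": {
  "plan": [85,3,7,10,-0.7,85,0,5,15,0,85,0,0,15,0,85,0,0,10,0,85,0,0,0,0,85,-5,0,0,0,85,0,0,0,0,85,0,0,0,0]
}}

```text
time_s: 2.5
position: [0.4014, 0.2134, 0.0415]
ee_rot: [3.141, 0.014, -3.141]
wrist_force: [0.1, 0.9, 0.4]
opening: 0.0852
```

Run:
```python
from cell import r, viewer
from h import *
c=viewer.capture("side");crop(c,120,320,110,260,4,"s1")
s=r.get_state();print(s["position"],s["ee_rot"],s["wrist_force"])
```

```text
[0.40172417 0.21351812 0.04160113] [ 3.14093343  0.0146828  -3.1407665 ] [-0.47359832  0.18902952 -0.66627627]
```

View pics/s1.png

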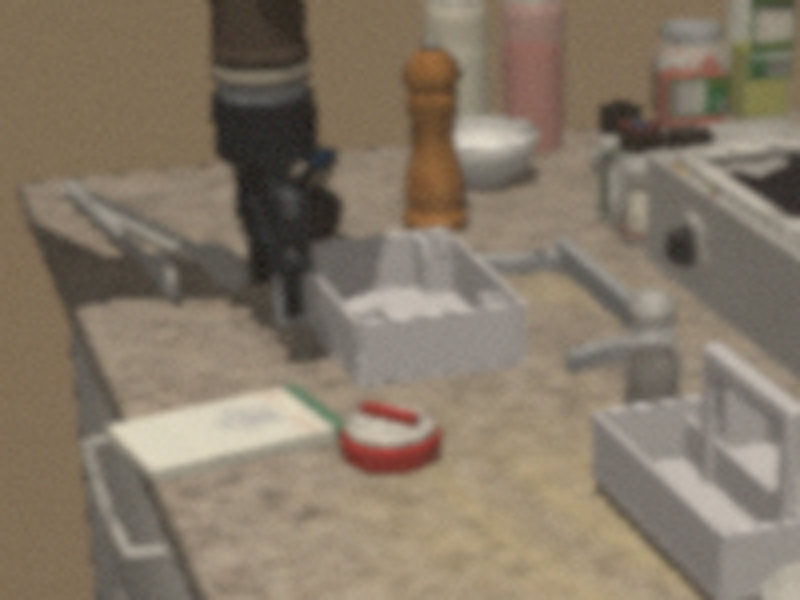

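Emit:
{"method": "drive_tool", "body": {
  "plan": [85,-10,-1,2,0,85,-10,-1,1,0,85,-10,0,0,0,85,-10,0,0,0,85,-10,0,0,0,85,-10,0,0,0,85,-10,0,0,0,85,-8,0,0,0]
}}

```text
time_s: 3.35
position: [0.4758, 0.2087, 0.0372]
ee_rot: [-3.137, -0.01, 3.14]
wrist_force: [-5.6, 0.8, 4.6]
opening: 0.0846
```

Run:
```python
from cell import r, viewer
from h import *
c=viewer.capture("top");crop(c,90,290,135,285,4,"t2");pickle.dump(c,open("pics/top2.pkl","wb"))
```

```text
(no output)
```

View pics/t2.png

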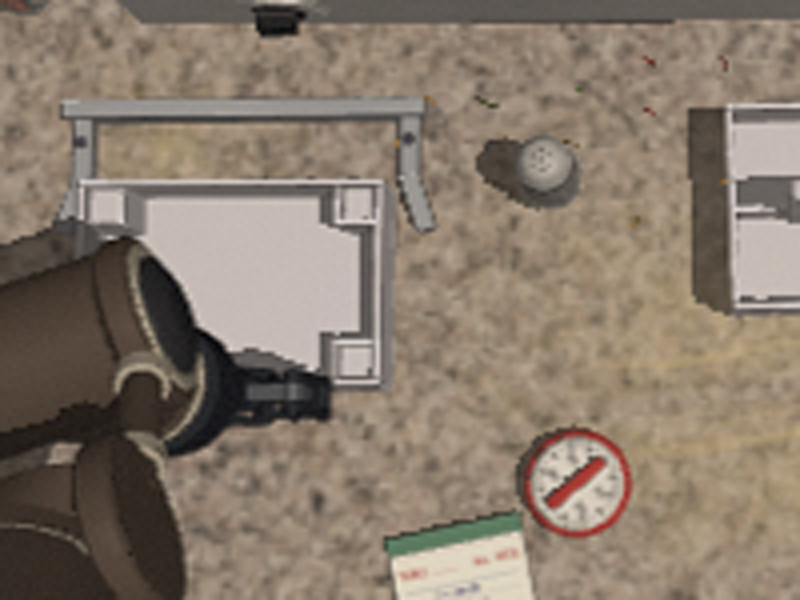

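Run:
```python
from h import *
c=load("top2")
print((ray(c,np.array([(80,181),(384,180),(381,384)])/4-.375+[90,135],.05)*1000).round(1))
```

```text
[[614.6 301.6  50. ]
 [613.9 111.7  50. ]
 [485.8 111.5  50. ]]
```

Emit:
{"method": "drive_tool", "body": {
  "plan": [85,-8,0,0,0,85,-8,0,0,0,85,-8,0,0,0,85,-6,0,0,0,85,-5,0,0,0,85,-4,0,0,0,85,-2,0,0,0,85,-2,0,0,0]
}}

```text
time_s: 4.2
position: [0.5157, 0.2072, 0.0349]
ee_rot: [-3.133, -0.028, 3.138]
wrist_force: [-6.2, 0.4, 3.4]
opening: 0.0851
```

Emit:
{"method": "drive_tool", "body": {
  "plan": [85,-3,0,0,0,85,-3,0,0,0,85,-3,0,0,0,85,-3,0,0,0,85,-2,0,0,0,85,-2,0,0,0,85,-2,0,0,0,85,-2,0,0,0]
}}

```text
time_s: 5.0
position: [0.5207, 0.2065, 0.033]
ee_rot: [-3.128, -0.067, 3.138]
wrist_force: [-8.8, -0.0, 7.6]
opening: 0.0851
```

Run:
```python
from cell import r, viewer
from h import *
c=viewer.capture("top");crop(c,90,290,135,285,4,"t3");pickle.dump(c,open("pics/top3.pkl","wb"))
s=r.get_state();print(s["position"],s["wrist_force"])
```

```text
[0.52068603 0.20653631 0.03295635] [-8.1102535   0.23996097  7.80062527]
```

View pics/t3.png

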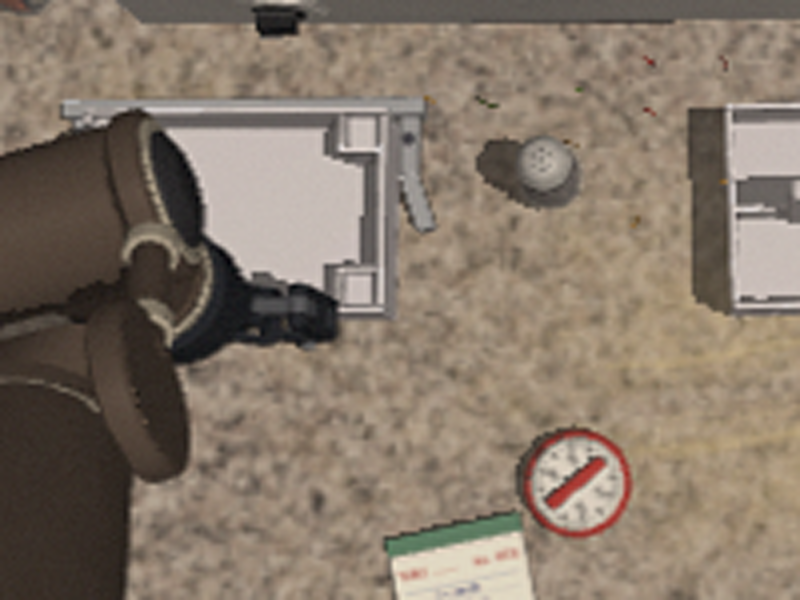

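Run:
```python
from h import *
c=load("top3")
print((ray(c,np.array([(384,111),(386,316)])/4-.375+[90,135],.05)*1000).round(1))
print(edge(c,np.array([(215,112),(330,111)])[0]/4+[90,135],np.array([330,111])/4+[90,135],.05,half=1.5))
```

```text
[[658.  112.4  50. ]
 [528.1 109.   50. ]]
((658.3, 182.8), 89.62, 0.32)
```

Run:
```python
from cell import r
s=r.get_state();print(s["joint_positions"].round(3),s["joint_efforts"].round(2),s["ee_rot"],s["moment"])
```

```text
[ 0.296  0.513  1.853  0.009  0.843 -1.278] [ -2.22 -39.95 -22.5   -0.63  -2.06   0.09] [-3.12801237 -0.0673077   3.13767118] [0.17009308 1.14418494 0.07424999]
```

Emit:
{"method": "drive_tool", "body": {
  "plan": [85,-7,0,0,0,85,-7,0,0,0,85,0,0,0,0,85,5,0,0,0,85,15,0,0,0,85,15,0,-5,0,85,0,0,-45,0,85,0,0,-45,0]
}}

```text
time_s: 5.85
position: [0.4918, 0.206, 0.1254]
ee_rot: [-3.12, -0.104, 3.14]
wrist_force: [0.8, 1.0, 0.6]
opening: 0.0846
```

Emit:
{"method": "drive_tool", "body": {
  "plan": [85,5,0,-45,0,85,5,-20,-40,8.5,85,5,-40,0,8.5,85,5,-45,0,8.5,85,0,-45,0,8.5,85,0,-45,0,8.5,85,0,-40,0,8.5,85,0,0,0,0]
}}

```text
time_s: 6.65
position: [0.3966, -0.0041, 0.2398]
ee_rot: [-3.083, -0.02, 2.23]
wrist_force: [0.1, -0.0, 0.3]
opening: 0.0849
```

Run:
```python
from cell import r, viewer
from h import *
c=viewer.capture("top");crop(c,90,290,135,285,4,"t4");pickle.dump(c,open("pics/top4.pkl","wb"))
s=r.get_state();print(s["position"],s["ee_rot"],s["wrist_force"])
```

```text
[ 0.39847667 -0.00308442  0.24021146] [-3.08560003 -0.01897208  2.2329976 ] [-0.1057704   0.52835091  0.85055131]
```

View pics/t4.png

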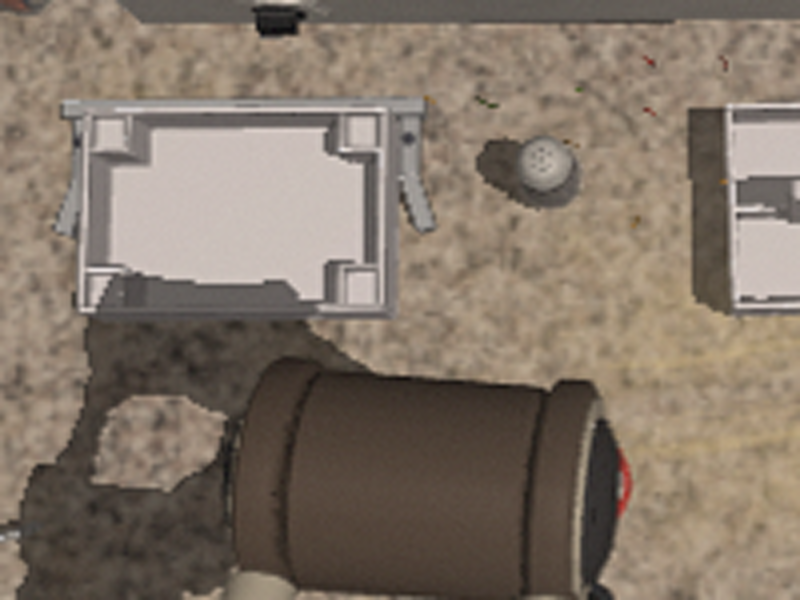

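Run:
```python
from h import *
from cell import r
from scipy.spatial.transform import Rotation as Ro
c=load("top4");o=np.array([90,135])
f=lambda l:np.array(l)/4-.375+o
D=cv2.GaussianBlur(np.nan_to_num(np.clip(cloud(c)[:,:,2],-.01,.12)*1000).astype(np.float32),(0,0),.7)
for ch in (None,D):
  for nm,a,b in (("far",(85,109),(385,108)),("near",(85,312),(380,312)),("L",(80,112),(80,310)),("R",(386,112),(389,310))):
    print(nm,edge(c,f(a),f(b),.05,half=2,chan=ch))
P=cloud(c);m=np.zeros(P.shape[:2],bool);m[158:218,105:192]=1
m&=(P[:,:,2]>.04)&(P[:,:,2]<.058);m[:160]&=P[:160,:,2]>.044
X=ray(c,np.argwhere(m)[:,::-1],.05)[:,:2]*1000
print(cv2.minAreaRect(X.astype(np.float32)))
E_=r.get_state()["ee_rot"];R=Ro.from_euler("xyz",E_).as_matrix();print(R.round(4))
```

```text
far ((658.4, 193.6), 89.45, 0.32)
near ((531.5, 171.3), 89.55, 0.14)
L ((592.3, 299.5), 0.2, 1.94)
R ((586.2, 112.6), 2.07, 0.83)
far ((661.2, 206.6), 89.6, 0.32)
near ((534.7, 202.5), -88.77, 0.94)
L ((595.6, 300.1), 0.21, 0.5)
R ((593.3, 113.0), 1.5, 1.15)
((594.9513549804688, 204.20877075195312), (192.12464904785156, 129.27099609375), 89.61762237548828)
[[-0.6147  0.7868 -0.0558]
 [ 0.7885  0.6147 -0.0195]
 [ 0.019  -0.056  -0.9983]]
```

Emit:
{"method": "drive_tool", "body": {
  "plan": [85,0,0,0,8,85,0,0,0,8,85,0,0,0,8,85,0,0,0,8,85,0,0,0,4,85,-35,30,0,0,85,-35,30,0,0,85,-35,30,0,0]
}}

```text
time_s: 7.5
position: [0.4998, -0.1001, 0.2411]
ee_rot: [-3.106, 0.016, 1.601]
wrist_force: [0.8, 0.6, -0.3]
opening: 0.0853
```

```bash
cat > st.py <<'E'
from cell import r
import sys,numpy as np
from scipy.spatial.transform import Rotation as Ro
s=r.get_state();R=Ro.from_euler("xyz",s["ee_rot"]).as_matrix()
print("t",round(s["time_s"],2),"p",(s["position"]*1000).round(1),"psi",round(np.degrees(np.arctan2(R[1,0],R[0,0])),2),"zaxis",R[:,2].round(4),"F",s["wrist_force"].round(1),"M",s["moment"].round(2),"op",round(s["opening"]*1000,1))
if len(sys.argv)>4:
    g=np.array(sys.argv[1:4],float);psi=float(sys.argv[4])
    print("tool shift mm",(R.T@(g-s["position"]*1000)).round(1),"turn",round(np.degrees(np.arctan2(R[1,0],R[0,0]))-psi,2))
E
python3 st.py 596.3 -199.7 200 91.65
```

```text
t 7.5 p [ 499.8 -100.1  241.1] psi 91.71 zaxis [-0.035  -0.0171 -0.9992] F [ 0.8  0.6 -0.3] M [ 0.03 -0.02  0.03] op 85.3
tool shift mm [-101.8   94.9   39.4] turn 0.06
```

Emit:
{"method": "drive_tool", "body": {
  "plan": [85,-32,30,5,0,85,-32,30,5,0,85,-30,28,5,0,85,0,0,0,0,85,0,0,0,0,85,0,0,0,0,85,0,0,0,0,85,0,0,0,0]
}}

```text
time_s: 8.3
position: [0.6042, -0.1927, 0.2229]
ee_rot: [-3.119, 0.018, 1.612]
wrist_force: [0.1, -0.2, -0.3]
opening: 0.0854
```

```bash
python3 st.py 596.3 -199.7 200 91.65
```

```text
t 8.3 p [ 604.2 -192.7  222.9] psi 92.37 zaxis [-0.0223 -0.0193 -0.9996] F [ 0.1 -0.2 -0.3] M [-0.01 -0.02  0.03] op 85.4
tool shift mm [-6.3 -7.6 23.2] turn 0.72
```

Emit:
{"method": "drive_tool", "body": {
  "plan": [85,-6,-7,15,0.7,85,0,0,25,0,85,0,0,25,0,85,0,0,20,0,85,0,0,15,0,85,0,0,0,0,85,0,0,0,0,85,0,0,0,0]
}}

```text
time_s: 9.1
position: [0.5908, -0.2004, 0.1204]
ee_rot: [-3.121, 0.021, 1.6]
wrist_force: [0.5, 0.6, -0.0]
opening: 0.0849
```

```bash
python3 st.py 596.3 -199.7 98 91.65
```

```text
t 9.1 p [ 590.8 -200.4  120.4] psi 91.67 zaxis [-0.0202 -0.0215 -0.9996] F [ 0.5  0.6 -0. ] M [0.01 0.01 0.01] op 84.9
tool shift mm [ 1.   5.9 22.2] turn 0.02
```

Emit:
{"method": "drive_tool", "body": {
  "plan": [85,1,5,8,0,85,0,1,8,0,85,0,0,6,0,85,0,0,0,0,85,0,0,0,0,85,0,0,0,0,85,0,0,0,0,85,0,0,0,0]
}}

```text
time_s: 9.9
position: [0.5997, -0.2005, 0.0998]
ee_rot: [-3.127, 0.024, 1.6]
wrist_force: [-0.4, 0.4, 0.7]
opening: 0.085
```

```bash
python3 st.py 596.3 -199.7 98 91.65;  python3 - <<'E'
from cell import r, viewer
from h import *
c=viewer.capture("top");crop(c,240,440,125,275,4,"t5");pickle.dump(c,open("pics/top5.pkl","wb"))
c=viewer.capture("side");crop(c,220,420,140,290,4,"s5")
E
```

```text
t 9.9 p [ 599.7 -200.5   99.8] psi 91.68 zaxis [-0.0139 -0.0241 -0.9996] F [-0.4  0.4  0.7] M [-0.   -0.04  0.07] op 85.0
tool shift mm [ 1.  -3.3  1.8] turn 0.03
```

View pics/t5.png

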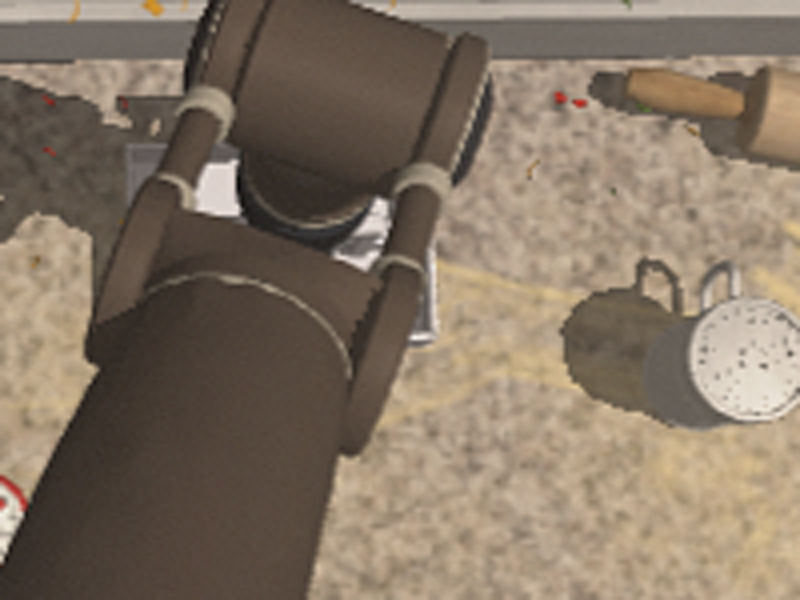

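View pics/s5.png

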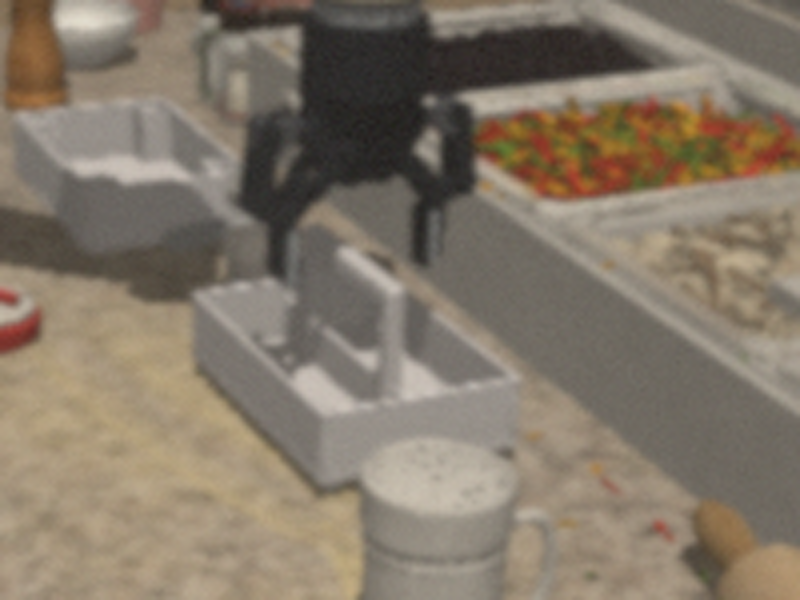

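Emit:
{"method": "drive_tool", "body": {
  "plan": [85,1,-3,2,0,40,0,0,0,0,20,0,0,0,0,8,0,0,0,0,5,0,0,0,0,5,0,0,0,0,5,0,0,0,0,5,0,0,0,0],
  "force": 50
}}

```text
time_s: 10.8
position: [0.5969, -0.1995, 0.0976]
ee_rot: [-3.129, 0.024, 1.6]
wrist_force: [0.5, -0.1, 1.0]
opening: 0.0132
```

```bash
python3 st.py 596.3 -199.7 98 91.65
```

```text
t 10.8 p [ 596.9 -199.5   97.6] psi 91.66 zaxis [-0.0123 -0.0241 -0.9996] F [ 0.5 -0.1  1. ] M [-0.01 -0.06 -0.02] op 13.2
tool shift mm [-0.2 -0.6 -0.3] turn 0.01
```

Emit:
{"method": "drive_tool", "body": {
  "plan": [5,0,0,-5,0,5,0,0,-10,0,5,0,0,-20,0,5,0,0,-25,0,5,0,0,-25,0,5,0,0,-25,0,5,0,0,-25,0,5,0,0,-15,0]
}}

```text
time_s: 11.6
position: [0.5914, -0.193, 0.2459]
ee_rot: [-3.107, 0.015, 1.6]
wrist_force: [1.2, -0.5, -3.7]
opening: 0.0132
```

```bash
python3 st.py 597 206 230 89.7;  python3 - <<'E'
from cell import r, viewer
from h import *
c=viewer.capture("side");crop(c,220,420,100,250,4,"s6")
E
```

```text
t 11.6 p [ 591.4 -193.   245.9] psi 91.68 zaxis [-0.0338 -0.0156 -0.9993] F [ 1.2 -0.5 -3.7] M [ 0.01 -0.02  0.06] op 13.2
tool shift mm [398.8  17.5   9.5] turn 1.98
```

View pics/s6.png

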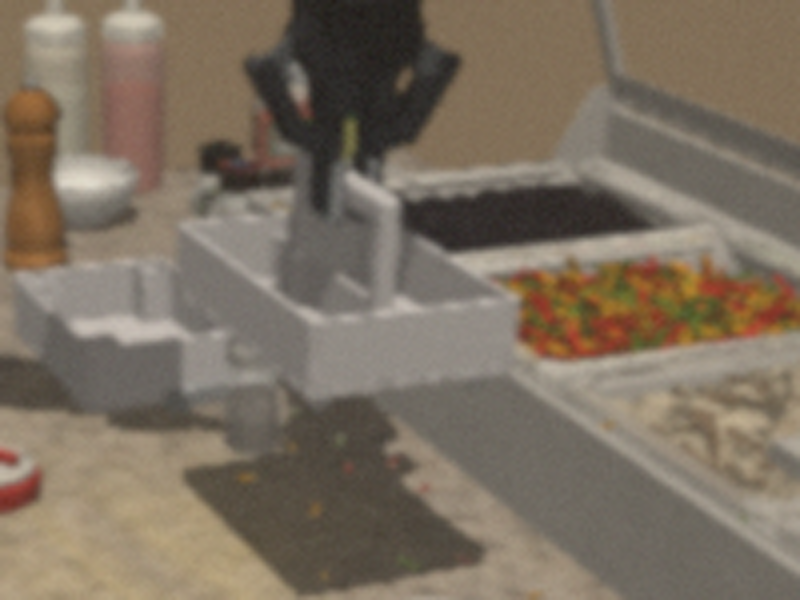

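Emit:
{"method": "drive_tool", "body": {
  "plan": [5,12,2,0,0,5,22,2,0,0.5,5,28,2,0,0.5,5,28,2,0,0.5,5,28,2,0,0.5,5,28,2,0,0,5,28,2,0,0,5,28,2,0,0]
}}

```text
time_s: 12.45
position: [0.6004, 0.0188, 0.2351]
ee_rot: [-3.095, 0.013, 1.557]
wrist_force: [-0.3, 0.4, -4.8]
opening: 0.0131
```

```bash
python3 st.py 597 206 230 89.7
```

```text
t 12.45 p [600.4  18.8 235.1] psi 89.2 zaxis [-0.047  -0.0119 -0.9988] F [-0.3  0.4 -4.8] M [-0.04 -0.09 -0.  ] op 13.1
tool shift mm [187.2  -5.9   3. ] turn -0.5
```

Emit:
{"method": "drive_tool", "body": {
  "plan": [5,28,-1,0,-0.5,5,28,-1,0,0,5,28,-1,0,0,5,28,-1,0,0,5,26,0,0,0,5,20,0,0,0,5,12,0,0,0,5,0,0,0,0]
}}

```text
time_s: 13.25
position: [0.5839, 0.2057, 0.2186]
ee_rot: [-3.068, 0.011, 1.573]
wrist_force: [0.5, -0.2, -4.9]
opening: 0.0133
```

```bash
python3 st.py 597 206 230 89.7
```

```text
t 13.25 p [583.9 205.7 218.6] psi 90.15 zaxis [-0.0732 -0.0111 -0.9973] F [ 0.5 -0.2 -4.9] M [ 0.05 -0.12 -0.  ] op 13.3
tool shift mm [  0.1  12.2 -12.3] turn 0.45
```

Emit:
{"method": "drive_tool", "body": {
  "plan": [5,0,6,0,0.4,5,0,6,0,0,5,0,0,10,0,5,0,0,10,0,5,0,0,10,0,5,0,0,0,0,5,0,0,0,0,5,0,0,0,0]
}}

```text
time_s: 14.05
position: [0.5934, 0.1999, 0.1822]
ee_rot: [-3.063, 0.016, 1.561]
wrist_force: [-0.3, 0.8, -4.2]
opening: 0.0131
```

```bash
python3 st.py 597 206 180 89.7; python3 -c "
from cell import r;s=r.get_state();print(s['joint_positions'].round(3),s['joint_efforts'].round(2))"
```

```text
t 14.05 p [593.4 199.9 182.2] psi 89.46 zaxis [-0.0783 -0.0148 -0.9968] F [-0.3  0.8 -4.2] M [ 0.03 -0.09 -0.05] op 13.1
tool shift mm [6.2 3.7 1.8] turn -0.24
[0.253 0.42  1.624 0.006 1.177 0.261] [-8.000e-02 -4.725e+01 -2.785e+01  3.000e-02  4.200e-01 -0.000e+00]
```

```bash
python3 - <<'E'
from cell import r, viewer
from h import *
c=viewer.capture("top");crop(c,90,290,135,285,4,"t7");pickle.dump(c,open("pics/top7.pkl","wb"))
c=viewer.capture("side");crop(c,150,310,90,210,5,"s7");pickle.dump(c,open("pics/side7.pkl","wb"))
E
python3 st.py 603 206 180 89.7
```

```text
t 14.15 p [593.8 200.1 182.7] psi 89.47 zaxis [-0.0771 -0.0145 -0.9969] F [ 0.7 -0.9 -3.9] M [ 0.03 -0.13 -0.01] op 13.4
tool shift mm [6.  9.3 1.9] turn -0.23
```

View pics/t7.png

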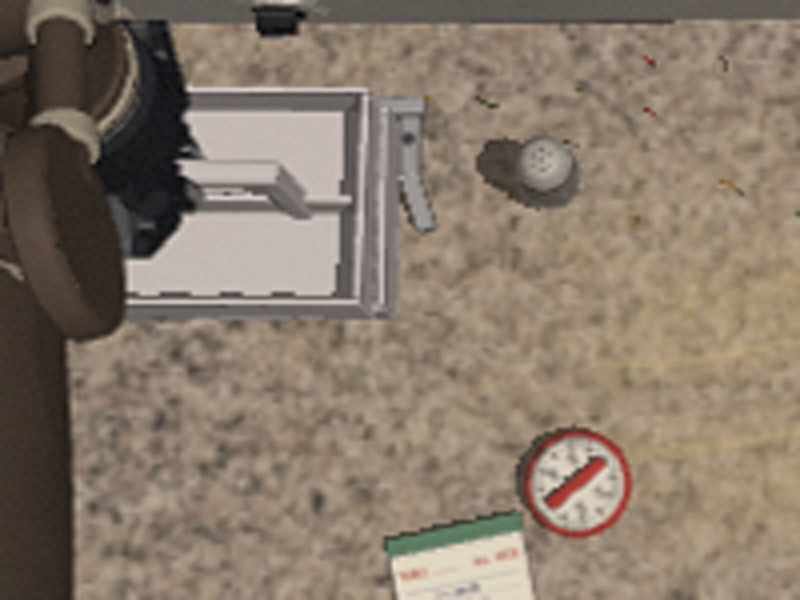

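View pics/s7.png

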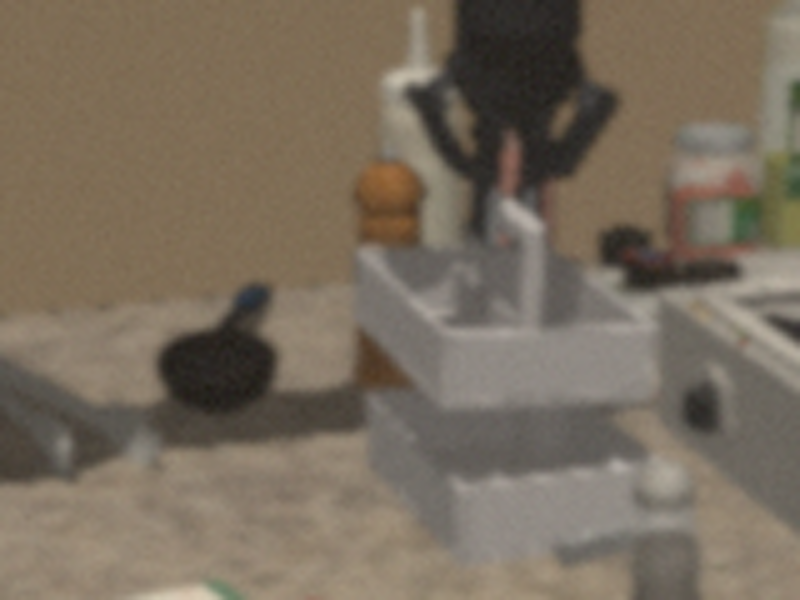

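```bash
cat > tl.py <<'E'
from h import *
def plane(c,rois):
    P=cloud(c);Q=np.concatenate([P[y0:y1,x0:x1].reshape(-1,3) for x0,x1,y0,y1 in rois]);Q=Q[~np.isnan(Q).any(1)]
    A=np.c_[Q[:,:2]-Q[:,:2].mean(0),np.ones(len(Q))]
    k=np.linalg.lstsq(A,Q[:,2],rcond=None)[0];m=np.abs(A@k-Q[:,2])<.008
    k=np.linalg.lstsq(A[m],Q[m,2],rcond=None)[0]
    return k,Q[m].mean(0),m.sum()
E
python3 - <<'E'
from tl import *
c=load("top7");o=(90,135)
R=lambda a,b,d,e:(90+a//4,90+b//4,135+d//4,135+e//4)
print(plane(c,[R(205,330,120,150),R(170,330,225,280)]))
c2=load("top4");print("base floor",plane(c2,[R(150,320,140,260)]))
E
```

```text
(array([-0.0651954 ,  0.0080036 ,  0.10103147]), array([0.58161939, 0.1790085 , 0.10100998]), np.int64(765))
base floor (array([-0.00162965, -0.00010417,  0.00414532]), array([0.61045473, 0.21813932, 0.00414532]), np.int64(1280))
```

Run:
```python
from tl import *
c=load("top7")
def pt(u,v,z): return (ray(c,np.array([(u,v)])/4-.375+[90,135],z)*1000).round(1)[0]
print("far right rim corner",pt(369,89,.138),"near right",pt(362,303,.146))
D=cv2.GaussianBlur(np.nan_to_num(np.clip(cloud(c)[:,:,2],-.01,.2)*1000).astype(np.float32),(0,0),.7)
f=lambda l:np.array(l)/4-.375+[90,135]
print("far",edge(c,f((190,90)),f((365,89)),.138,half=2),edge(c,f((190,90)),f((365,89)),.138,half=2,chan=D))
print("near",edge(c,f((140,302)),f((355,302)),.146,half=2),edge(c,f((140,302)),f((355,302)),.146,half=2,chan=D))
print("right",edge(c,f((369,95)),f((363,300)),.142,half=2),edge(c,f((369,95)),f((363,300)),.142,half=2,chan=D))
```

```text
far right rim corner [650.9 104.2 138. ] near right [524.7 104.5 146. ]
far ((649.9, 158.5), 89.35, 0.2) ((653.2, 157.2), 87.02, 0.6)
near ((525.3, 169.5), 89.79, 0.22) ((527.3, 174.2), 89.75, 0.27)
right ((594.1, 107.6), 0.68, 0.79) ((588.9, 105.0), 5.37, 1.77)
```

Emit:
{"method": "drive_tool", "body": {
  "plan": [5,4,6,4,0,5,3,6,6,0,5,0,2,8,0,5,0,0,0,0,5,0,0,0,0,5,0,0,0,0,5,0,0,0,0,5,0,0,0,0]
}}

```text
time_s: 14.95
position: [0.6084, 0.208, 0.1627]
ee_rot: [-3.066, 0.015, 1.562]
wrist_force: [0.2, 0.3, -4.0]
opening: 0.0124
```

```bash
python3 st.py 604.5 206.5 160 89.5
python3 - <<'E'
from tl import *
from cell import viewer
c=viewer.capture("top");crop(c,90,290,135,285,4,"t8");pickle.dump(c,open("pics/top8.pkl","wb"))
s=viewer.capture("side");crop(s,150,310,90,210,5,"s8");pickle.dump(s,open("pics/side8.pkl","wb"))
R=lambda a,b,d,e:(90+a//4,90+b//4,135+d//4,135+e//4)
print(plane(c,[R(205,330,115,140),R(190,330,220,270)]))
E
```

```text
t 14.95 p [608.4 208.  162.7] psi 89.51 zaxis [-0.0752 -0.014  -0.9971] F [ 0.2  0.3 -4. ] M [ 0.06 -0.13 -0.03] op 12.4
tool shift mm [-1.5 -3.7  3. ] turn 0.01
(array([-0.06101026,  0.00529608,  0.08161934]), array([0.59436443, 0.18052111, 0.08161934]), np.int64(634))
```

View pics/t8.png

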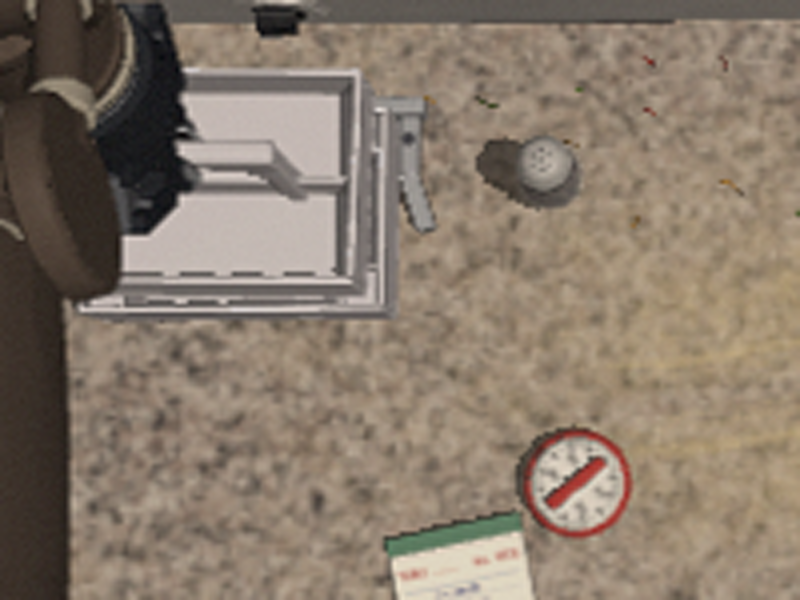

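View pics/s8.png

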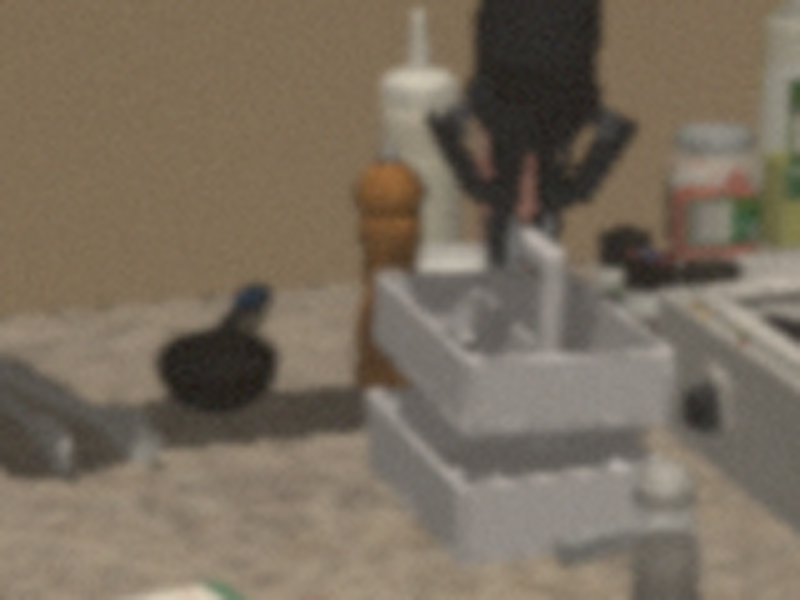

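Run:
```python
from tl import *
c=load("top8")
D=cv2.GaussianBlur(np.nan_to_num(np.clip(cloud(c)[:,:,2],-.01,.2)*1000).astype(np.float32),(0,0),.7)
f=lambda l:np.array(l)/4-.375+[90,135]
for ch in (None,D):
  print("far",edge(c,f((190,71)),f((355,70)),.119,half=2,chan=ch));print("near",edge(c,f((140,284)),f((350,284)),.127,half=2,chan=ch));print("right",edge(c,f((360,75)),f((355,280)),.123,half=2,chan=ch))
```

```text
far ((663.8, 162.4), 89.32, 0.25)
near ((539.1, 168.2), 89.58, 0.06)
right ((595.5, 117.5), -0.6, 0.34)
far ((669.0, 162.5), 89.36, 0.23)
near ((534.4, 172.5), 89.37, 0.24)
right ((602.4, 116.5), -1.62, 0.63)
```

Run:
```python
from tl import *
c=load("top8");s=load("side8")
a=np.vstack([cv2.resize(c["frame"][190:222,150:200,::-1],None,fx=10,fy=10,interpolation=cv2.INTER_NEAREST)])
b=cv2.resize(c["frame"][146:178,150:200,::-1],None,fx=10,fy=10,interpolation=cv2.INTER_NEAREST)
cv2.imwrite("pics/t8z.png",np.hstack([a,b])[:, :800] if 0 else np.vstack([b[:290],a[:300]]))
cv2.imwrite("pics/s8z.png",cv2.resize(s["frame"][140:206,220:290,::-1],None,fx=9,fy=9,interpolation=cv2.INTER_NEAREST))
```

```text
(no output)
```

View pics/t8z.png

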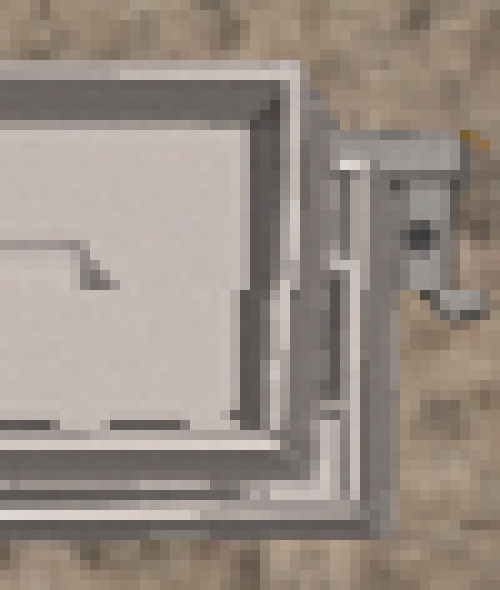

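View pics/s8z.png

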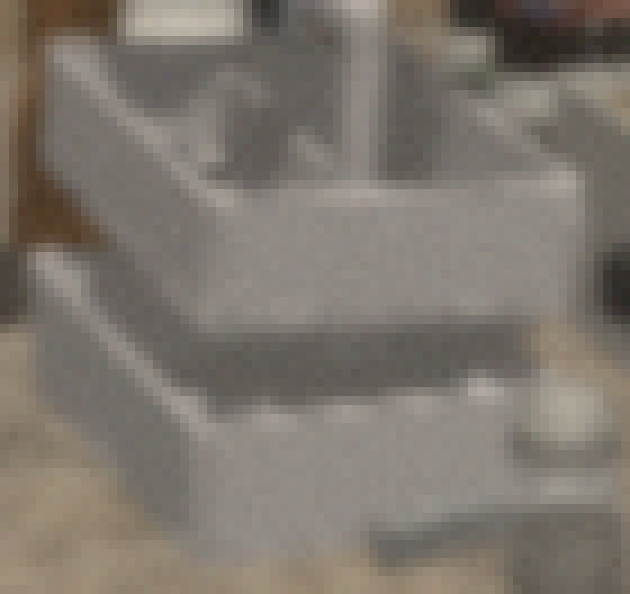

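Run:
```python
from tl import *
c=load("top8");s=load("side8")
for n,u,v,z in (("top far",180,152.2,.119),("top near",179.2,204.5,.127),("base far",187,162,.05),("base near",186.2,211.2,.05)):
    print(n,(ray(c,[(u-.5,v-.5)],z)*1000).round(1))
# side: corner pixel picks
for n,u,v,z in (("top near-left",220+55/9,140+40/9,.127),("top near-right",220+205/9,140+205/9,.127),("top far-right",220+580/9,140+178/9,.119),("base near-left",220+40/9,140+255/9,.05),("base near-right",220+200/9,140+418/9,.05)):
    print(n,(ray(s,[(u-.5,v-.5)],z)*1000).round(1))
```

```text
top far [[668.  113.9 119. ]]
top near [[541.9 111.9 127. ]]
base far [[660.2 110.2  50. ]]
base near [[535.4 110.2  50. ]]
top near-left [[543.9 303.6 127. ]]
top near-right [[532.8 103.7 127. ]]
top far-right [[665.6 113.9 119. ]]
base near-left [[534.7 298.5  50. ]]
base near-right [[535.1 118.6  50. ]]
```

Emit:
{"method": "drive_tool", "body": {
  "plan": [5,-3,-1,3,0,5,0,0,5,0,5,0,0,5,0,5,0,0,0,0,5,0,0,0,0,5,0,0,0,0,5,0,0,0,0,5,0,0,0,0]
}}

```text
time_s: 15.85
position: [0.6062, 0.2045, 0.1489]
ee_rot: [-3.067, 0.015, 1.562]
wrist_force: [-0.8, 0.4, -3.8]
opening: 0.0132
```

```bash
python3 st.py 604.5 206.5 140 89.5
python3 - <<'E'
from tl import *
from cell import viewer
c=viewer.capture("top");pickle.dump(c,open("pics/top9.pkl","wb"))
s=viewer.capture("side");pickle.dump(s,open("pics/side9.pkl","wb"))
R=lambda a,b,d,e:(90+a//4,90+b//4,135+d//4,135+e//4)
print(plane(c,[R(205,330,120,145),R(190,330,225,270)]))
a=cv2.resize(c["frame"][190:222,150:200,::-1],None,fx=10,fy=10,interpolation=cv2.INTER_NEAREST)
b=cv2.resize(c["frame"][146:178,150:200,::-1],None,fx=10,fy=10,interpolation=cv2.INTER_NEAREST)
cv2.imwrite("pics/t9z.png",np.vstack([b[:290],a[:300]]))
cv2.imwrite("pics/s9z.png",cv2.resize(s["frame"][140:206,220:290,::-1],None,fx=9,fy=9,interpolation=cv2.INTER_CUBIC))
E
```

```text
t 15.85 p [606.2 204.5 148.9] psi 89.5 zaxis [-0.0749 -0.0139 -0.9971] F [-0.8  0.4 -3.8] M [ 0.02 -0.12  0.  ] op 13.2
tool shift mm [ 2.1 -1.1  9. ] turn -0.0
(array([-0.05633359,  0.01199576,  0.06769683]), array([0.59299324, 0.18385095, 0.06770633]), np.int64(565))
```

View pics/t9z.png

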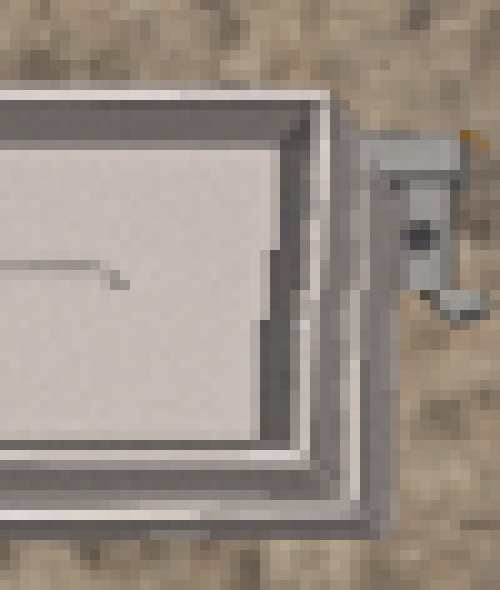

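View pics/s9z.png

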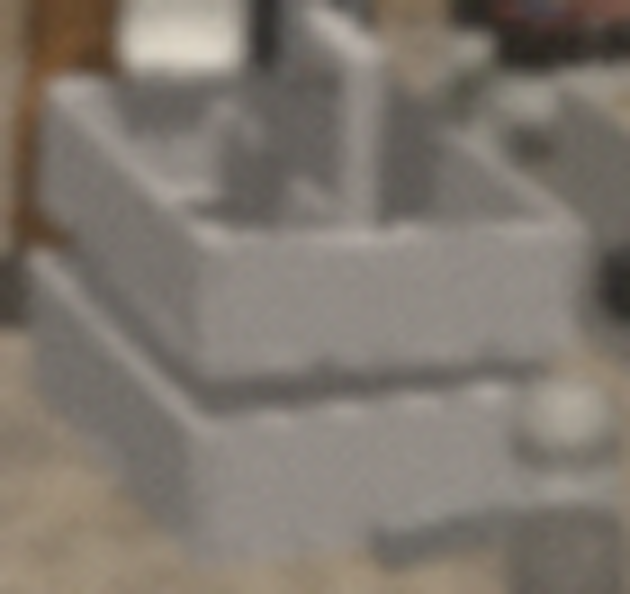

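Run:
```python
from tl import *
c=load("top9");s=load("side9")
for n,u,v,z in (("top far",183,155,.105),("top near",181,207,.112),("base far",187,162,.05),("base near",186.1,213,.05)):
    print(n,(ray(c,[(u-.5,v-.5)],z)*1000).round(1))
for n,u,v,z in (("top near-left",55,80,.112),("top near-right",203,240,.112),("top far-right",580,228,.105),("base near-left",40,255,.05),("base near-right",203,422,.05)):
    print(n,(ray(s,[(220+u/9-.5,140+v/9-.5)],z)*1000).round(1))
```

```text
top far [[664.7 109.5 105. ]]
top near [[538.  110.7 112. ]]
base far [[660.2 110.2  50. ]]
base near [[530.9 110.4  50. ]]
top near-left [[543.9 305.1 112. ]]
top near-right [[535.4 113.9 112. ]]
top far-right [[662.  104.7 105. ]]
base near-left [[534.7 298.5  50. ]]
base near-right [[534.8 114.7  50. ]]
```

Emit:
{"method": "drive_tool", "body": {
  "plan": [5,0,-1,3,0,5,0,0,3,0,5,0,0,3,0,5,0,0,2,0,5,0,0,0,0,5,0,0,0,0,5,0,0,0,0,5,0,0,0,0]
}}

```text
time_s: 16.75
position: [0.6049, 0.2049, 0.1395]
ee_rot: [-3.069, 0.015, 1.563]
wrist_force: [-1.1, -0.4, -2.7]
opening: 0.0132
```

```bash
python3 st.py 604.5 206.5 140 89.5
```

```text
t 16.75 p [604.9 204.9 139.5] psi 89.57 zaxis [-0.0731 -0.0139 -0.9972] F [-1.1 -0.4 -2.7] M [-0.11  0.01  0.03] op 13.2
tool shift mm [ 1.6 -0.5 -0.5] turn 0.07
```

Emit:
{"method": "drive_tool", "body": {
  "plan": [5,0,0,2,0,5,0,0,3,0,5,0,0,3,0,5,0,0,3,0,5,0,0,3,0,5,0,0,3,0,5,0,0,3,0,5,0,0,3,0]
}}

```text
time_s: 17.55
position: [0.6044, 0.2052, 0.1387]
ee_rot: [-3.069, 0.016, 1.564]
wrist_force: [-5.9, -1.2, 9.1]
opening: 0.0133
```

```bash
python3 st.py 597 206.5 136 89.5
python3 - <<'E'
from tl import *
from cell import viewer
c=viewer.capture("top");pickle.dump(c,open("pics/top10.pkl","wb"))
s=viewer.capture("side");pickle.dump(s,open("pics/side10.pkl","wb"))
R=lambda a,b,d,e:(90+a//4,90+b//4,135+d//4,135+e//4)
print(plane(c,[R(205,330,128,150),R(190,330,225,275)]))
a=cv2.resize(c["frame"][190:222,150:200,::-1],None,fx=10,fy=10,interpolation=cv2.INTER_NEAREST)
b=cv2.resize(c["frame"][146:178,150:200,::-1],None,fx=10,fy=10,interpolation=cv2.INTER_NEAREST)
cv2.imwrite("pics/t10z.png",np.vstack([b[:290],a[:300]]))
cv2.imwrite("pics/s10z.png",cv2.resize(s["frame"][140:206,220:290,::-1],None,fx=9,fy=9,interpolation=cv2.INTER_CUBIC))
E
```

```text
t 17.55 p [604.4 205.2 138.7] psi 89.6 zaxis [-0.073  -0.0151 -0.9972] F [-5.9 -1.2  9.1] M [-0.42  0.75 -0.01] op 13.3
tool shift mm [ 1.3 -7.2  3.2] turn 0.1
(array([-0.05500853, -0.00217094,  0.05801182]), array([0.58856143, 0.18631204, 0.05802986]), np.int64(563))
```

View pics/t10z.png

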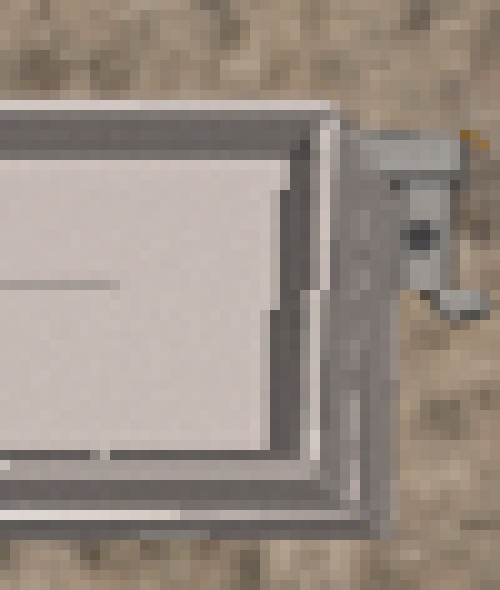

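View pics/s10z.png

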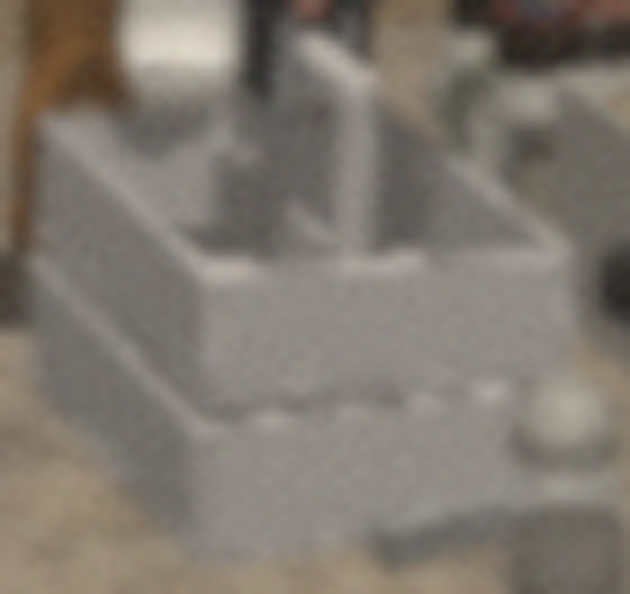

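Emit:
{"method": "drive_tool", "body": {
  "plan": [5,0,-2,5,0,5,0,-2,6,0,5,0,-2,6,0,5,0,-1,6,0,5,0,-1,6,0,5,0,-1,6,0,5,0,-1,6,0,5,0,-1,6,0]
}}

```text
time_s: 18.45
position: [0.6017, 0.2052, 0.1368]
ee_rot: [-3.092, 0.016, 1.564]
wrist_force: [-8.8, -2.3, 19.6]
opening: 0.0135
```

```bash
python3 st.py 597 206.5 136 89.5
python3 - <<'E'
from tl import *
from cell import viewer
c=viewer.capture("top");pickle.dump(c,open("pics/top11.pkl","wb"))
R=lambda a,b,d,e:(90+a//4,90+b//4,135+d//4,135+e//4)
print(plane(c,[R(205,330,128,150),R(190,330,225,275)]))
E
```

```text
t 18.45 p [601.7 205.2 136.8] psi 89.62 zaxis [-0.0493 -0.0153 -0.9987] F [-8.8 -2.3 19.6] M [-0.67  1.08 -0.07] op 13.5
tool shift mm [ 1.3 -4.7  1. ] turn 0.12
(array([-0.02042822,  0.0016941 ,  0.05547118]), array([0.58946712, 0.18664878, 0.05546833]), np.int64(562))
```

Emit:
{"method": "drive_tool", "body": {
  "plan": [5,0,-2,6,0,5,0,-1,6,0,5,0,-1,6,0,5,0,-1,6,0,5,0,-1,6,0,5,0,-1,6,0,5,0,-1,6,0,5,0,-1,6,0]
}}

```text
time_s: 19.3
position: [0.6001, 0.2052, 0.1357]
ee_rot: [-3.112, 0.016, 1.564]
wrist_force: [-9.8, -2.5, 21.1]
opening: 0.0131
```

```bash
python3 st.py 597 206.5 136 89.5
python3 - <<'E'
from tl import *
from cell import viewer
c=viewer.capture("top");pickle.dump(c,open("pics/top12.pkl","wb"))
R=lambda a,b,d,e:(90+a//4,90+b//4,135+d//4,135+e//4)
print(plane(c,[R(205,330,128,150),R(190,330,225,275)]))
s=viewer.capture("side");pickle.dump(s,open("pics/side12.pkl","wb"))
cv2.imwrite("pics/s12z.png",cv2.resize(s["frame"][140:206,220:290,::-1],None,fx=9,fy=9,interpolation=cv2.INTER_CUBIC))
a=cv2.resize(c["frame"][190:222,150:200,::-1],None,fx=10,fy=10,interpolation=cv2.INTER_NEAREST)
b=cv2.resize(c["frame"][146:178,150:200,::-1],None,fx=10,fy=10,interpolation=cv2.INTER_NEAREST)
cv2.imwrite("pics/t12z.png",np.vstack([b[:290],a[:300]]))
E
```

```text
t 19.3 p [600.1 205.2 135.7] psi 89.61 zaxis [-0.0295 -0.0158 -0.9994] F [-9.8 -2.5 21.1] M [-0.65  1.05 -0.06] op 13.1
tool shift mm [ 1.3 -3.2 -0.2] turn 0.11
(array([ 0.00266029, -0.0031491 ,  0.05451868]), array([0.58999558, 0.18650378, 0.05452111]), np.int64(554))
```

View pics/t12z.png

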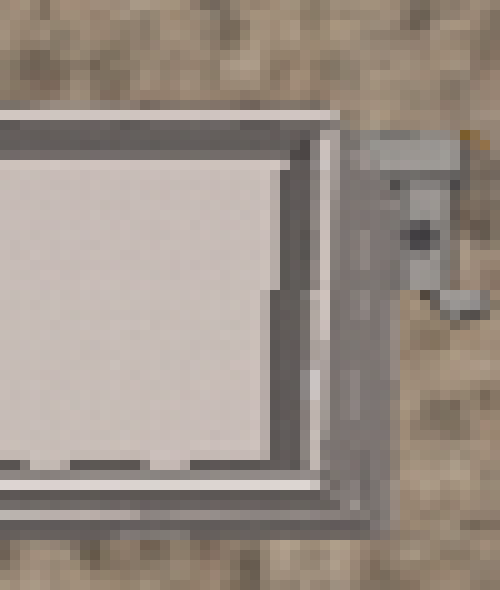

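View pics/s12z.png

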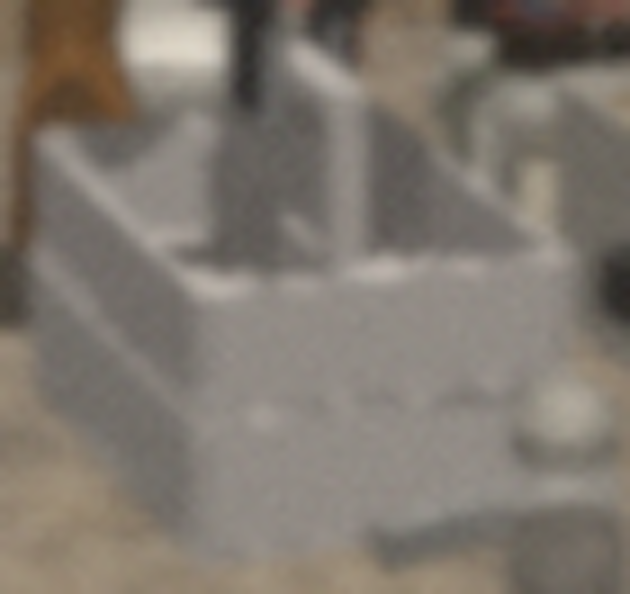

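Emit:
{"method": "drive_tool", "body": {
  "plan": [5,0,0,0,0,5,0,0,0,0,5,0,0,0,0,14,0,0,0,0,20,0,0,0,0,40,0,0,0,0,60,0,0,0,0,60,0,0,0,0],
  "force": 25
}}

```text
time_s: 20.2
position: [0.6024, 0.2054, 0.137]
ee_rot: [-3.117, 0.014, 1.563]
wrist_force: [0.4, -0.2, 0.3]
opening: 0.0598
```

Emit:
{"method": "drive_tool", "body": {
  "plan": [60,0,0,-10,0,60,0,0,-15,0,60,0,0,-25,0,60,0,0,-35,0,60,0,0,-40,0,60,0,0,-40,0,60,0,-30,-20,0,60,0,-40,0,0]
}}

```text
time_s: 21.0
position: [0.5407, 0.2087, 0.3406]
ee_rot: [-3.128, 0.011, 1.56]
wrist_force: [0.0, 1.0, 0.4]
opening: 0.0601
```

Emit:
{"method": "drive_tool", "body": {
  "plan": [60,0,-45,0,0,60,0,-45,0,0,60,0,-45,0,0,60,0,-40,0,0,60,0,-20,0,0,60,0,0,0,0,60,0,0,0,0,60,0,0,0,0]
}}

```text
time_s: 21.8
position: [0.3384, 0.2115, 0.3576]
ee_rot: [3.13, -0.001, 1.561]
wrist_force: [1.0, -0.6, -0.1]
opening: 0.0601
```

```bash
python3 st.py
python3 - <<'E'
from tl import *
from cell import viewer
c=viewer.capture("top");pickle.dump(c,open("pics/top13.pkl","wb"));crop(c,90,290,135,285,4,"t13")
s=viewer.capture("side");pickle.dump(s,open("pics/side13.pkl","wb"))
crop(s,180,320,120,220,5,"s13")
E
```

```text
t 21.8 p [338.4 211.5 357.6] psi 89.46 zaxis [ 1.150e-02  6.000e-04 -9.999e-01] F [ 1.  -0.6 -0.1] M [ 0.01 -0.03  0.02] op 60.1
```

View pics/t13.png

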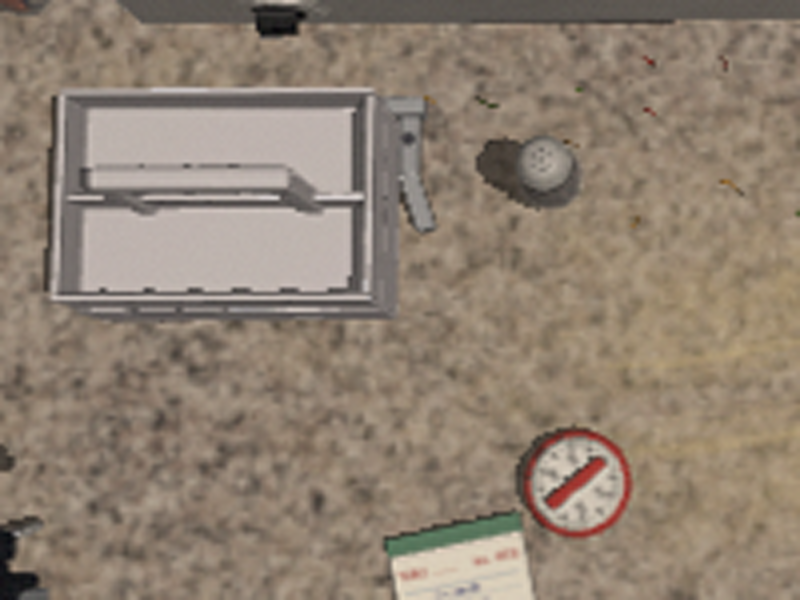

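View pics/s13.png

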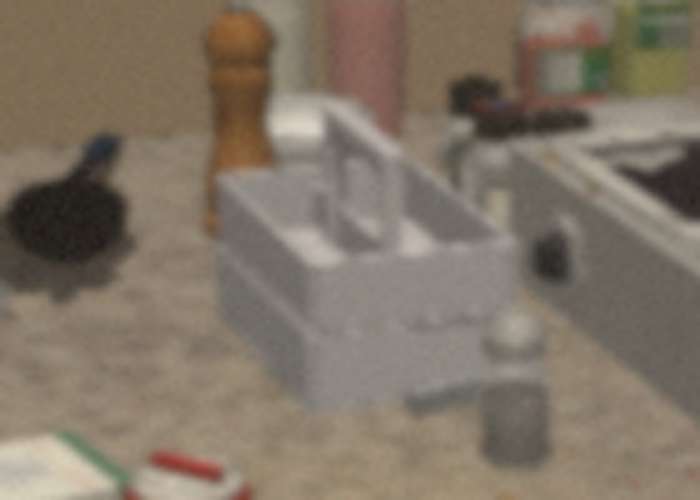

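Run:
```python
from tl import *
c=load("top13");c4=load("top4")
R=lambda a,b,d,e:(90+a//4,90+b//4,135+d//4,135+e//4)
print(plane(c,[R(95,340,115,155),R(95,340,215,280)]))
P=cloud(c);m=np.zeros(P.shape[:2],bool);m[154:214,98:190]=1;m&=(P[:,:,2]>.083)&(P[:,:,2]<.105)
X=ray(c,np.argwhere(m)[:,::-1],.095)[:,:2]*1000;print(cv2.minAreaRect(X.astype(np.float32)))
Q=P[m];Q=Q[Q[:,2]>.088];A=np.c_[Q[:,:2]-Q[:,:2].mean(0),np.ones(len(Q))];print("rim plane",np.linalg.lstsq(A,Q[:,2],rcond=None)[0])
f=lambda l:np.array(l)/4-.375+[90,135]
for cc in (c4,c):
  D=cv2.GaussianBlur(np.nan_to_num(np.clip(cloud(cc)[:,:,2],-.01,.03)*1000).astype(np.float32),(0,0),.7)
  print("base near bottom edge",edge(cc,f((120,318)),f((380,317)),.0,half=2),"depth",edge(cc,f((330,318)),f((385,317)),.0,half=2,chan=D),edge(cc,f((394,130)),f((394,300)),.0,half=2))
for n,(roi,zl,zh,zp) in dict(mill=((205,242,158,192),.08,.1,.09),timer=((215,255,235,275),.025,.045,.036),fl=((380,450,180,235),.1,.13,.112)).items():
  x0,x1,y0,y1=roi;s=P[y0:y1,x0:x1,2];uv=np.argwhere((s>zl)&(s<zh))[:,::-1]+[x0,y0]
  print(n,cv2.minAreaRect((ray(c,uv,zp)[:,:2]*1000).astype(np.float32))[0])
cv2.imwrite("pics/cmp.png",np.vstack([cv2.resize(k["frame"][196:222,100:200,::-1],None,fx=8,fy=8,interpolation=cv2.INTER_NEAREST) for k in (c4,c)]))
```

```text
(array([0.0003915 , 0.00153368, 0.05412712]), array([0.59917555, 0.21539711, 0.05412712]), np.int64(1670))
((596.9765014648438, 203.36239624023438), (192.54730224609375, 129.2209014892578), 89.62297821044922)
rim plane [0.00582179 0.00071536 0.09404042]
base near bottom edge ((537.1, 206.9), 89.34, 0.93) depth ((534.3, 137.7), 88.58, 0.32) ((602.1, 118.4), 1.53, 0.61)
base near bottom edge ((537.0, 202.4), 89.1, 0.94) depth ((534.3, 137.5), -89.87, 0.2) ((602.0, 111.1), -1.84, 0.78)
mill (616.9765625, 7.749394416809082)
timer (423.9375, -8.894145965576172)
fl (514.2474975585938, -468.5290832519531)
```

View pics/cmp.png

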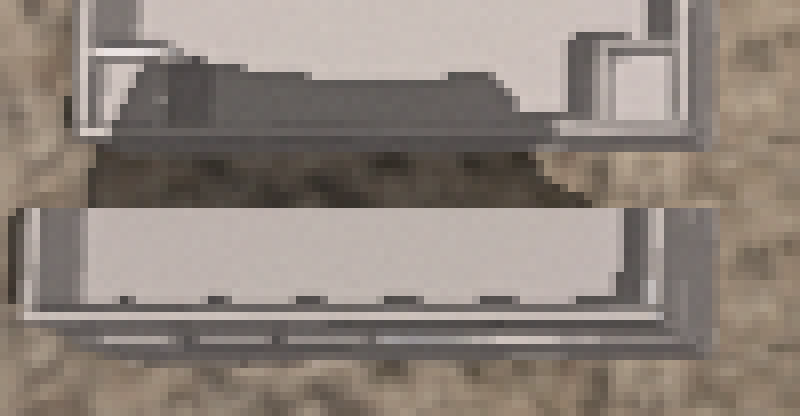

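```bash
python3 -c "
from cell import workorder
print(workorder.job_done())"
```

```text
the job is handed in; nothing more can be done
None
```

I pushed the base tray home and stacked the top tray on it, then handed the job in at about 22 s on the robot's clock. The gripper was open and well clear.

**What I did:** I pushed the base tray along the worktop with both open fingers until it stopped against the back stop. I then gripped the top tray by its handle at 50 N, carried it over the mill and lowered it into the sockets. The arm had sagged, so the tray arrived tilted about 4°, and I pressed it level before letting go. The wrist force reached about 21 N vertically and 10 N towards the stop.

**Last checks:**
- **Flush:** the top tray's floor measured 54.1 mm high, about the 54 mm expected when seated. Its slope was under 0.002 rad. A noisier fit of the rim alone gave about 0.006 rad and 94.0 mm, against 95 mm expected.
- **Home:** the base tray's far rim edge did not move in a second, harder push (658.3 then 658.4 mm). Its front edge was in the same place after stacking.
- **Left alone:** the mill, timer and flour shaker measured within 0.5 mm of where they started.

**Disagreements:** locating edges by image and by depth differed by 2 to 3 mm. By camera alone, home is therefore confirmed only to about 2 mm. The stalled push is the stronger evidence.

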